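# Set the current limit by clicks, then power the new board

## Robot

A 6-joint arm with a two-finger parallel gripper is mounted at the origin on the work surface. World frame = base frame: x ahead of the robot, y to its left, z up, the work surface at z = 0. Lengths are in m, angles in rad, forces in N, time in s.
With the tool pointing down it reaches from about 0.325 to 0.9 m from the base axis. Payload 6.1 kg.
Tool frame: the origin (TCP) lies on the mounting face of the last link; the fingertips stand 182 mm ahead of it and the grasp point (between the pads) lies 164 mm ahead of it; x points along the fingers, z is the direction in which the jaws open and shut, and the axes are right-handed (so a half turn about x gives the same grasp; the last joint's range is limited). The gripper opens to 87 mm and grips with 3 to 60 N. Pads are 19 mm wide; open, the fingers measure 117 mm over their backs; the gripper's body (75 mm by 190 mm) begins 51 mm behind the grasp point.
Start: joints at [-1.252, 0.22, 1.526, -0, 1.395, -0.126], TCP at [0.269, -0.564, 0.405] pointing down, gripper open.
Joint ranges: [-2.98, 2.98], [-0.91, 2.08], [0.09, 2.57], [-1.24, 4.39], [0.2, 2.65], [-2.68, 2.68]. Speed limits (rad/s): [2.57, 2.57, 3.01, 3.14, 3.14, 3.14].

## Interface

Orientations are given as a rotation vector (axis times angle).
In Python, from rig import status, optics, env gives the robot as it stands.
- The arm moves only by the shell command python3 -m inch 'ROWS' [OPENING]. ROWS is JSON, a list of rows, each an object with "travel": the shift along the tool's x, y, z in m, a list of three; "rot": the turn, a rotation vector about the tool's x, y, z in rad, a list of three. A call has 1 to 20 rows; each row shifts and turns the commanded pose from where the row before left it, along the tool's axes as they then stand; what a row does not reach is not made up. A row lasts 1/8 s, in which the tool goes at most 62.5 mm and 10.7 degrees, less where a joint would pass 70% of its speed; a pose out of reach is approached as far as the arm can. A call with a gripper value outside its range is refused whole. OPENING is the opening, from -1 (shut) to 1 (fully open), so that 0 is half open, set as the call begins (- or left out, the last holds). The fingers move at their own pace and stop on an object; the grip force is fixed at half the most. Time passes only in rows, so rows that do not move let the fingers close. It gives the time, the measured TCP pose, the force and the opening at its end, in the units of the state.
- status.state(): the state, without advancing time (a new reading comes with each control period).
- optics.snapshot(name): name is "side" or "top"; returns the picture (400x640x3 uint8, red, green, blue); there is no depth.
- optics.calibration(name): a dict with "vfov" (degrees; the focal length in pixels is half the picture's height over the tangent of half this angle, whatever the lens; pixels are square), "cx", "cy" (the principal point, pixels), "xyz" and "rotation" of the camera in the world. Camera axes: x right, y down, z forward; pixel columns grow to the right and rows downward; lengths in m; the calibration is good to about 2 mm. A picture is of the moment at which its call begins. calibration takes no time and is no camera call.
- env.hand_in(): hands the job in, once; it reports no verdict.
The state is a dict: "clock": time; "joints": joint angles; "joint_velocities": joint speeds; "tau": joint torques, N m; "eef_pos": TCP position; "tool_rot": TCP orientation; "ft_force": force on the tool from outside, world axes, zero at the start; "moment": the same for the moment, N m; "grip_width": finger opening in m.
Only numpy, scipy, OpenCV 4.12 (cv2) and the standard library are available. Lean on these libraries where they do the work, as an engineer would, in place of code of your own. Each camera call takes 0.05 s, during which the arm holds its last target.

## Task

The green board plugged into the back of the bench supply is ready for its first power-up. With the output still off, turn the supply's black current-limit dial anticlockwise all the way down to its stop, then, as its scale has no figures, count exactly four clicks back up (clockwise), and only then flip the output toggle switch over to its far side to switch on. Leave the other things on the bench where they stand.

Things in the scene. Friction and masses are not known exactly. Their poses are not given: they have to be found in the camera images.
- supply: Bench supply, fixed: dark grey box, flat light grey panel on top 75 mm above the bench; 160 mm deep (x), 220 wide (y). Origin: centre of its underside; +x points to its far (rear) side, within 0.4 rad of straight away from the robot. Green board plugged in at the rear, below the panel, out to x = 137 mm. Only dial, switch and 6 mm high fuse cap and lamp (x 52 mm) rise above the panel.
- dial_grip (a point): On the upright axis of the black current-limit dial, 28 mm above the panel (supply x 0, y +45 mm): the height to grip. Fluted round knob, diameter 34 mm, 4 to 35 mm above the panel, can be gripped from above at any yaw; under it a skirt, diameter 56 mm, its top 6 mm above the panel or less. A white line from the centre of its top, down its side and over the skirt, is the pointer.
- dial (a joint): Dial angle, rad: 0 at the anticlockwise stop (pointer then 135 deg anticlockwise from the supply's +x, at the red dot), growing clockwise seen from above, to 4.712 at the other stop. Clicks every 0.524 rad, the n-th at n x 0.524; let go, it snaps to the nearest. A click takes about 0.07 N m; the stops are hard, a grip turned farther slips on the knob. Starts between 1.4 and 4.45.
- switch_tip (a point): Tip of the output toggle's steel lever, 29 mm long, 5 mm thick at the foot, 10 mm at the tip; it pivots about the supply's y axis, 3 mm above the panel, at supply x -10, y -68 mm. Tip about 31 mm above the panel, leaning 0.3 rad to the near (-x) side when off, 0.3 rad to the far (+x) side when on.
- switch (a joint): Switch lever angle, rad: 0 off (leaning near), 0.6 on (leaning far). Starts off. Sprung over its centre at 0.3: it snaps to the side it is nearer. Throwing it takes about 2 N at the tip.
- helping_hands: bystander: helping-hands stand, black base 68 x 100 mm, chrome bars and clips, magnifier, about 200 mm high and 190 mm wide (along its y), reaching 95 mm to its -x side; loose; origin under the base's centre.
- spool_mid (a point): bystander: blue spool of solder standing upright, 54 mm in diameter, 48 mm high; the point is at its centre.
- jar_mid (a point): bystander: amber glass flux jar with black cap, 48 mm in diameter, 55 mm high; the point is at its centre.

How it is judged:
By the outcome, as a careful person would: the job done as asked, in the order asked, and still so for the second after the job is handed in, with the robot touching nothing.
It also fails if it takes over 72 s, if anything falls off the work surface, if the arm or the gripper's body presses on something with over 40 N, if the wrist force passes 120 N, or if a joint passes its speed limit or range.

## Working session

There is one attempt and no reset: what is moved stays moved. The work goes in short steps, Python scripts to look and compute and a shell command to move; the robot and the scene stay as the last step left them, time stands still between calls to the robot, and variables do not carry over. Pictures are saved under pics/ and viewed, and the job is handed in when it is done.

```bash
ls; mkdir -p pics
python3 - <<'E'
from rig import status, optics, env
import cv2
print(status.state())
for n in ("side","top"):
    print(n,optics.calibration(n))
    im=optics.snapshot(n); cv2.imwrite(f"pics/{n}0.png",im[:,:,::-1])
E
```

```text
pics
{'clock': 0.0, 'joints': array([-1.25209025e+00,  2.21219131e-01,  1.52759747e+00, -3.09642684e-06,
        1.39470013e+00, -1.26093757e-01]), 'joint_velocities': array([-0.00130187,  0.00113034,  0.00183551, -0.00017993,  0.00019791,
        0.00142742]), 'tau': array([-6.42514951e-04, -4.94609678e+01, -3.87381363e+01,  6.96966005e-02,
        5.70767443e-02, -1.58381995e-04]), 'eef_pos': array([ 0.26883871, -0.5639306 ,  0.40364847]), 'tool_rot': array([ 0.87682269,  1.38891449, -0.87481899]), 'ft_force': array([-0.46166435,  0.10673564,  0.59452764]), 'moment': array([ 0.02143797, -0.04692364,  0.05066217]), 'grip_width': 0.08702468440921811}
side {'vfov': 43.10228773077132, 'cx': 318.4999526208191, 'cy': 195.41904158957365, 'xyz': array([ 0.40049671, -1.21615506,  1.37307879]), 'rotation': array([-2.38225009,  0.11557936, -0.05713043])}
top {'vfov': 57.5590013225737, 'cx': 313.9516344235488, 'cy': 193.12763307644124, 'xyz': array([ 0.36995737, -0.00217535,  1.07159037]), 'rotation': array([-2.11865758,  2.14635739, -0.16091965])}
```

View pics/side0.png

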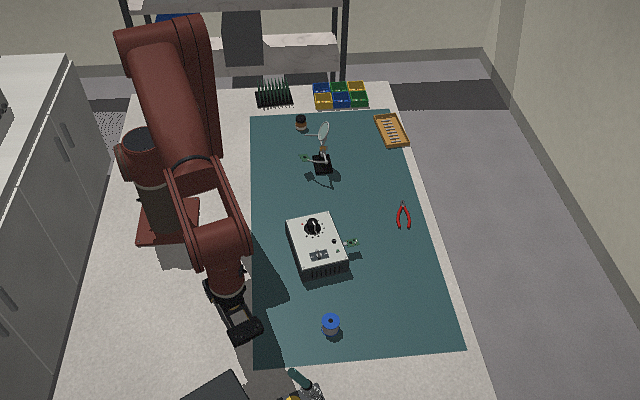

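View pics/top0.png

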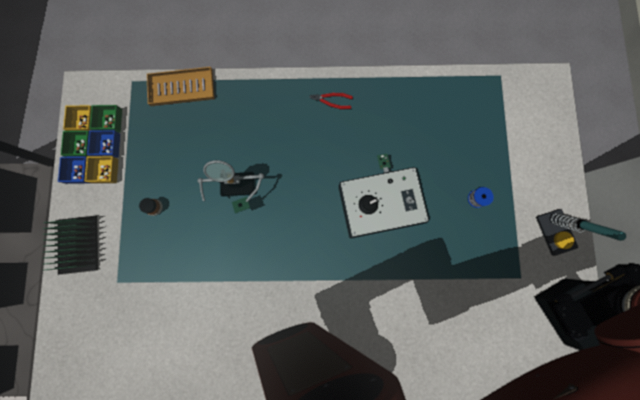

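```bash
cat > h.py <<'E'
from rig import status, optics, env
import numpy as np, cv2
from scipy.spatial.transform import Rotation as R
def ray(n,u,v):
    c=optics.calibration(n); f=200/np.tan(np.radians(c["vfov"]/2))
    d=R.from_rotvec(c["rotation"]).apply([(u-c["cx"])/f,(v-c["cy"])/f,1]); return c["xyz"],d
def onz(n,u,v,z):
    o,d=ray(n,u,v); return o+d*(z-o[2])/d[2]
def proj(n,p):
    c=optics.calibration(n); f=200/np.tan(np.radians(c["vfov"]/2))
    q=R.from_rotvec(c["rotation"]).inv().apply(np.array(p)-c["xyz"]); return q[...,:2]/q[...,2:]*f+[c["cx"],c["cy"]]
E
python3 - <<'E'
import cv2
t=cv2.imread("pics/top0.png"); s=cv2.imread("pics/side0.png")
cv2.imwrite("pics/topz.png",cv2.resize(t[150:250,330:440],None,fx=6,fy=6,interpolation=cv2.INTER_CUBIC))
cv2.imwrite("pics/sidez.png",cv2.resize(s[200:290,275:375],None,fx=6,fy=6,interpolation=cv2.INTER_CUBIC))
import numpy as np
from h import *
for n,im,(x0,x1,y0,y1) in (("top",t,(330,440,150,250)),("side",s,(275,375,200,290))):
    g=im.min(2)[y0:y1,x0:x1]
    m=(g>120).astype(np.uint8)
    m=cv2.morphologyEx(m,cv2.MORPH_OPEN,np.ones((3,3)))
    cs,_=cv2.findContours(m,cv2.RETR_EXTERNAL,cv2.CHAIN_APPROX_NONE)
    c=max(cs,key=cv2.contourArea); r=cv2.minAreaRect(cv2.convexHull(c)); 
    ap=cv2.approxPolyDP(cv2.convexHull(c),4,True)[:,0]+[x0,y0]
    print(n,cv2.contourArea(c),ap.tolist())
    P=np.array([onz(n,*p,0.075) for p in ap]); print(P.round(4))
    print(np.linalg.norm(P-np.roll(P,-1,0),axis=1).round(4), P.mean(0).round(4))
E
```

```text
top 4034.5 [[414, 169], [426, 220], [353, 235], [341, 183]]
[[ 0.5965 -0.2729  0.075 ]
 [ 0.4535 -0.2976  0.075 ]
 [ 0.4153 -0.0973  0.075 ]
 [ 0.5596 -0.0682  0.075 ]]
[0.1451 0.2039 0.1472 0.208 ] [ 0.5062 -0.184   0.075 ]
side 2250.0 [[328, 211], [346, 258], [302, 268], [287, 220]]
[[ 0.5587 -0.0724  0.075 ]
 [ 0.593  -0.2751  0.075 ]
 [ 0.4516 -0.3002  0.075 ]
 [ 0.4165 -0.0999  0.075 ]]
[0.2055 0.1436 0.2033 0.1448] [ 0.505  -0.1869  0.075 ]
```

View pics/topz.png

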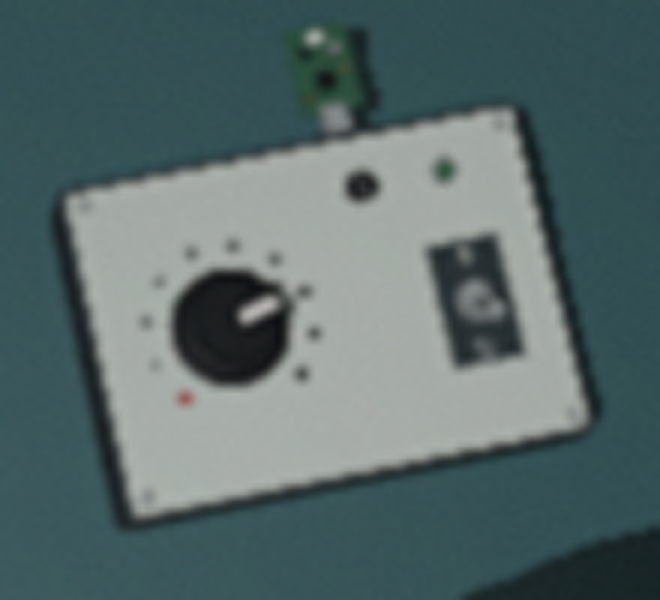

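View pics/sidez.png

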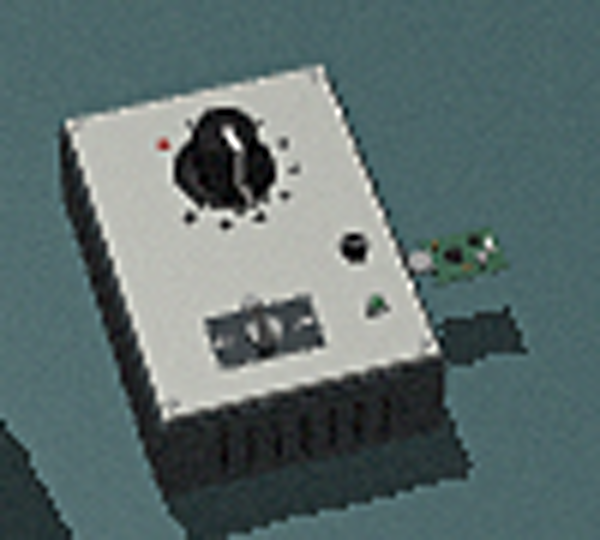

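Run:
```python
from h import *
t=cv2.imread("pics/top0.png"); s=cv2.imread("pics/side0.png")
c=np.array([0.5056,-0.1855]); yaw=0.184
M=lambda x,y,z: np.r_[c+np.array([[np.cos(yaw),-np.sin(yaw)],[np.sin(yaw),np.cos(yaw)]])@[x,y],z]
for n,im,(x0,x1,y0,y1) in (("top",t,(330,440,150,250)),("side",s,(275,375,200,290))):
    k=6
    z=cv2.resize(im[y0:y1,x0:x1],None,fx=k,fy=k,interpolation=cv2.INTER_CUBIC)
    def D(p,col,r=3):
        u,v=proj(n,p); cv2.circle(z,(int(round((u+.5-x0)*k-.5)),int(round((v+.5-y0)*k-.5))),r,col,-1)
    for a in np.linspace(0,6.28,60):
        D(M(.028*np.cos(a),.045+.028*np.sin(a),.080),(0,255,255),1)
        D(M(.017*np.cos(a),.045+.017*np.sin(a),.110),(255,0,255),1)
    for e in np.linspace(-1,1,40):
        for q in ((.08*e,.11),(.08*e,-.11),(.08,.11*e),(-.08,.11*e)): D(M(*q,.075),(255,255,0),1)
    D(M(-.0183,-.068,.106),(0,0,255)); D(M(-.01,-.068,.078),(0,255,0)); D(M(.137,0,.06),(255,0,0))
    cv2.imwrite(f"pics/{n}ov.png",z)
    # dark dial blob centre
    hsv=im.max(2)
    m=((hsv<80)).astype(np.uint8)
    u,v=proj(n,M(0,.045,.085)); m2=np.zeros_like(m); cv2.circle(m2,(int(u),int(v)),15,1,-1)
    # red dot
    b,g,r=[im[:,:,i].astype(int) for i in range(3)]
    w=np.clip(r-np.maximum(g,b)-25,0,None)*m2; w2=np.zeros_like(w); w2[y0:y1,x0:x1]=np.clip(r-np.maximum(g,b)-25,0,None)[y0:y1,x0:x1]
    yy,xx=np.mgrid[:400,:640]
    if w2.sum(): 
        p=(xx*w2).sum()/w2.sum(),(yy*w2).sum()/w2.sum(); print(n,"red",p,onz(n,*p,.075))
    print("dialpred",M(0,.045,.103), M(-.0183,-.068,.106))
```

```text
top red (np.float64(360.40425531914894), np.float64(215.95744680851064)) [ 0.46690515 -0.11913515  0.075     ]
dialpred [ 0.49736664 -0.14125961  0.103     ] [ 0.50005043 -0.25570037  0.106     ]
side red (np.float64(301.7354497354497), np.float64(223.65608465608466)) [ 0.46471529 -0.12060381  0.075     ]
dialpred [ 0.49736664 -0.14125961  0.103     ] [ 0.50005043 -0.25570037  0.106     ]
```

View pics/topov.png

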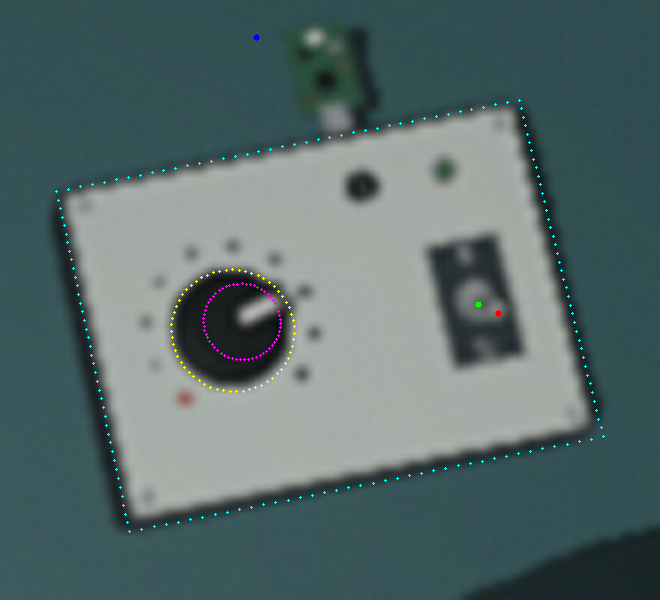

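View pics/sideov.png

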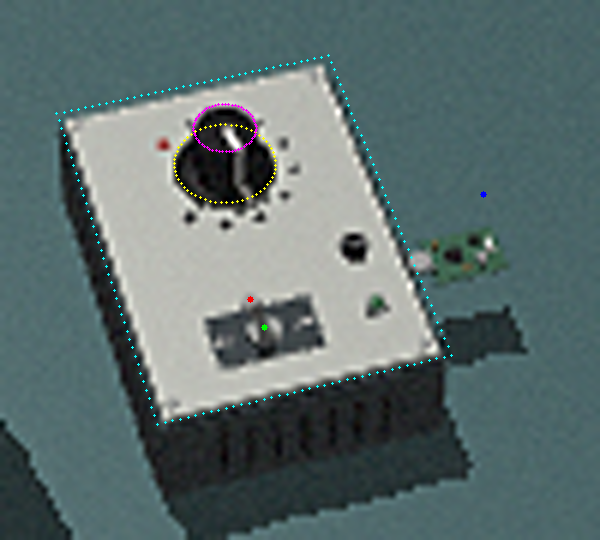

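```bash
cat >> h.py <<'E'
def go(target):
    s=status.state(); Rt=R.from_rotvec(s["tool_rot"]); print("axes\n",Rt.as_matrix().round(3))
    d=np.array(target)-s["eef_pos"]; print("clock",s["clock"],"pos",s["eef_pos"].round(4),"q",s["joints"].round(3),"F",s["ft_force"].round(1),"M",s["moment"].round(2),"w",round(s["grip_width"],4))
    print("travel total (tool axes)",Rt.inv().apply(d).round(4))
    c,sn=np.cos(.184),np.sin(.184)
    m=Rt.as_matrix(); print("yaw of tool z rel supply x deg",np.degrees(np.arctan2(m[1,2],m[0,2])-.184).round(1), "tilt err: rot to fix", Rt.inv().apply(np.cross(m[:,0],[0,0,-1])).round(4))
E
python3 -c "
from h import *
go([0.497,-0.141,0.404])"
```

```text
axes
 [[-0.001  0.903  0.43 ]
 [ 0.002  0.43  -0.903]
 [-1.     0.    -0.002]]
clock 0.1 pos [ 0.2688 -0.564   0.4037] q [-1.252  0.221  1.528  0.     1.395 -0.126] F [-0.3 -0.2 -0.8] M [-0.02 -0.04 -0.02] w 0.0868
travel total (tool axes) [ 3.000e-04  3.879e-01 -2.836e-01]
yaw of tool z rel supply x deg -75.1 tilt err: rot to fix [-0.     -0.0017 -0.0002]
```

```bash
python3 -m inch '[{"travel":[0,0.0323,-0.0236],"rot":[0,0,0]},{"travel":[0,0.0323,-0.0236],"rot":[0,0,0]},{"travel":[0,0.0323,-0.0236],"rot":[0,0,0]},{"travel":[0,0.0323,-0.0236],"rot":[0,0,0]},{"travel":[0,0.0323,-0.0236],"rot":[0,0,0]},{"travel":[0,0.0323,-0.0236],"rot":[0,0,0]},{"travel":[0,0.0323,-0.0236],"rot":[0,0,0]},{"travel":[0,0.0323,-0.0236],"rot":[0,0,0]},{"travel":[0,0.0323,-0.0236],"rot":[0,0,0]},{"travel":[0,0.0323,-0.0236],"rot":[0,0,0]},{"travel":[0,0.0323,-0.0236],"rot":[0,0,0]},{"travel":[0,0.0323,-0.0236],"rot":[0,0,0]},{"travel":[0,0,0],"rot":[0,0,0]}]' 1; python3 -c "
from h import *
go([0.497,-0.141,0.404])"
```

```text
clock: 1.72
eef_pos: [0.4976, -0.1396, 0.4043]
tool_rot: [0.873, 1.39, -0.873]
ft_force: [-0.4, -0.5, -0.1]
grip_width: 0.087
axes
 [[-0.001  0.901  0.434]
 [ 0.001  0.434 -0.901]
 [-1.    -0.    -0.001]]
clock 1.725 pos [ 0.4976 -0.1396  0.4043] q [-4.260e-01 -3.900e-02  1.805e+00  1.000e-03  1.376e+00  6.960e-01] F [-0.4 -0.5 -0.1] M [-0.02  0.04  0.02] w 0.087
travel total (tool axes) [ 0.0003 -0.0011  0.001 ]
yaw of tool z rel supply x deg -74.8 tilt err: rot to fix [-0.     -0.001   0.0001]
```

```bash
python3 -m inch '[{"travel":[0,-0.001,0.001],"rot":[0.175,0,0]},{"travel":[0,0,0],"rot":[0.175,0,0]},{"travel":[0,0,0],"rot":[0.175,0,0]},{"travel":[0,0,0],"rot":[0.175,0,0]},{"travel":[0,0,0],"rot":[0.175,0,0]},{"travel":[0,0,0],"rot":[0.175,0,0]},{"travel":[0,0,0],"rot":[0.175,0,0]},{"travel":[0,0,0],"rot":[0.175,0,0]},{"travel":[0.035,0,0],"rot":[0,0,0]},{"travel":[0.035,0,0],"rot":[0,0,0]},{"travel":[0.025,0,0],"rot":[0,0,0]},{"travel":[0,0,0],"rot":[0,0,0]}]' 1; python3 -c "
from h import *
go([0.497,-0.141,0.267])
for n in ('side','top'): cv2.imwrite(f'pics/{n}1.png',cv2.resize(optics.snapshot(n)[120:320,200:480,::-1],None,fx=2.8,fy=2.8,interpolation=cv2.INTER_CUBIC))"
```

```text
clock: 3.22
eef_pos: [0.495, -0.1434, 0.3073]
tool_rot: [1.867, 0.597, -1.875]
ft_force: [-0.3, -0.2, -0.2]
grip_width: 0.0872
axes
 [[-0.005  0.577 -0.817]
 [ 0.002 -0.817 -0.577]
 [-1.    -0.005  0.003]]
clock 3.225 pos [ 0.495  -0.1434  0.3073] q [-0.435  0.054  1.902 -0.     1.191  2.092] F [-0.3 -0.2 -0.2] M [ 0.19 -0.04  0.03] w 0.0872
travel total (tool axes) [ 0.0402 -0.0007 -0.0031]
yaw of tool z rel supply x deg -155.3 tilt err: rot to fix [0.     0.0031 0.0046]
```

View pics/side1.png

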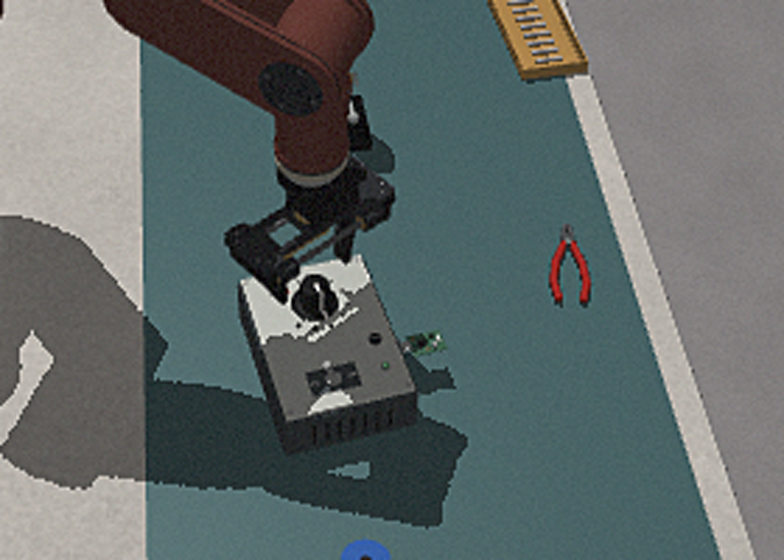

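View pics/top1.png

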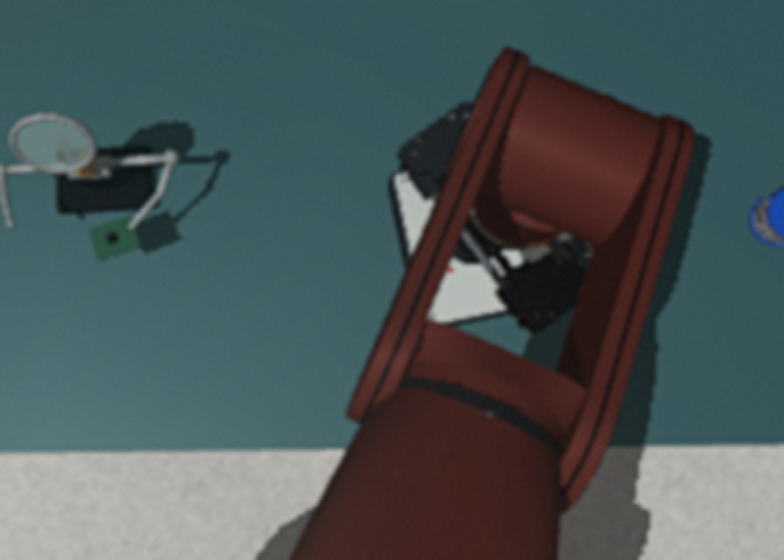

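```bash
python3 -m inch '[{"travel":[0,-0.0008,-0.0035],"rot":[0,0.003,0.0045]},{"travel":[0,0,0],"rot":[0,0,0]},{"travel":[0,0,0],"rot":[0,0,0]}]' 1; python3 -c "
from h import *
go([0.497,-0.141,0.267])"
```

```text
clock: 3.7
eef_pos: [0.4991, -0.1404, 0.3104]
tool_rot: [1.873, 0.59, -1.863]
ft_force: [-1.1, 0.9, 0.3]
grip_width: 0.087
axes
 [[ 0.006  0.578 -0.816]
 [-0.002 -0.816 -0.578]
 [-1.     0.006 -0.004]]
clock 3.7 pos [ 0.4991 -0.1404  0.3104] q [-0.427  0.053  1.896  0.     1.185  2.099] F [-1.1  0.9  0.3] M [ 0.13  0.06 -0.05] w 0.087
travel total (tool axes) [ 0.0434 -0.001   0.0022]
yaw of tool z rel supply x deg -155.3 tilt err: rot to fix [-0.     -0.0036 -0.0055]
```

```bash
python3 -m inch '[{"travel":[0.015,-0.001,0.001],"rot":[0,-0.003,-0.005]},{"travel":[0.015,0,0],"rot":[0,0,0]},{"travel":[0,0,0],"rot":[0,0,0]},{"travel":[0,0,0],"rot":[0,0,0]},{"travel":[0,0,0],"rot":[0,0,0]}]' 1; python3 -c "
from h import *
go([0.497,-0.141,0.267])"
```

```text
clock: 4.32
eef_pos: [0.4978, -0.1403, 0.2802]
tool_rot: [1.87, 0.594, -1.869]
ft_force: [0.7, -0.4, 0.0]
grip_width: 0.0872
axes
 [[ 0.     0.577 -0.816]
 [ 0.    -0.816 -0.577]
 [-1.     0.    -0.   ]]
clock 4.325 pos [ 0.4978 -0.1403  0.2802] q [-0.427  0.092  1.918  0.     1.131  2.098] F [ 0.7 -0.4  0. ] M [0.11 0.04 0.06] w 0.0872
travel total (tool axes) [0.0132 0.0001 0.0011]
yaw of tool z rel supply x deg -155.3 tilt err: rot to fix [-0.     -0.0004 -0.0002]
```

Good; descend the remaining 13 mm and close.

```bash
python3 -m inch '[{"travel":[0.013,0,0.001],"rot":[0,0,0]},{"travel":[0,0,0],"rot":[0,0,0]},{"travel":[0,0,0],"rot":[0,0,0]}]' 1; python3 -m inch '[{"travel":[0,0,0],"rot":[0,0,0]},{"travel":[0,0,0],"rot":[0,0,0]},{"travel":[0,0,0],"rot":[0,0,0]},{"travel":[0,0,0],"rot":[0,0,0]},{"travel":[0,0,0],"rot":[0,0,0]},{"travel":[0,0,0],"rot":[0,0,0]},{"travel":[0,0,0],"rot":[0,0,0]},{"travel":[0,0,0],"rot":[0,0,0]}]' -1; python3 -c "
from h import *
go([0.497,-0.141,0.267])"
```

```text
clock: 4.7
eef_pos: [0.4966, -0.1407, 0.2665]
tool_rot: [1.869, 0.595, -1.87]
ft_force: [0.2, -0.2, -0.6]
grip_width: 0.0868
clock: 5.7
eef_pos: [0.4972, -0.1404, 0.2669]
tool_rot: [1.871, 0.595, -1.868]
ft_force: [5.2, 2.3, -1.3]
grip_width: 0.0334
axes
 [[ 0.002  0.577 -0.816]
 [ 0.001 -0.816 -0.577]
 [-1.    -0.    -0.002]]
clock 5.7 pos [ 0.4972 -0.1404  0.2669] q [-4.280e-01  1.090e-01  1.928e+00  2.000e-03  1.104e+00  2.097e+00] F [ 5.2  2.3 -1.3] M [ 0.52 -0.59  0.04] w 0.0334
travel total (tool axes) [-0.0002  0.0003  0.0005]
yaw of tool z rel supply x deg -155.3 tilt err: rot to fix [ 0.     -0.0019  0.    ]
```

```bash
python3 -m inch '[{"travel":[0,0,0],"rot":[-0.15,0,0]},{"travel":[0,0,0],"rot":[-0.15,0,0]},{"travel":[0,0,0],"rot":[-0.15,0,0]},{"travel":[0,0,0],"rot":[-0.15,0,0]},{"travel":[0,0,0],"rot":[-0.15,0,0]},{"travel":[0,0,0],"rot":[-0.15,0,0]},{"travel":[0,0,0],"rot":[-0.15,0,0]},{"travel":[0,0,0],"rot":[-0.15,0,0]},{"travel":[0,0,0],"rot":[-0.15,0,0]},{"travel":[0,0,0],"rot":[-0.15,0,0]}]'; python3 -c "
from h import *
go([0.497,-0.141,0.267])
for n in ('side',): cv2.imwrite(f'pics/{n}2.png',cv2.resize(optics.snapshot(n)[180:290,260:390,::-1],None,fx=5,fy=5,interpolation=cv2.INTER_CUBIC))"
```

```text
clock: 6.95
eef_pos: [0.4971, -0.1414, 0.2669]
tool_rot: [0.794, 1.419, -0.796]
ft_force: [2.4, -3.1, -3.0]
grip_width: 0.0334
axes
 [[ 0.001  0.853  0.523]
 [-0.002  0.523 -0.853]
 [-1.     0.     0.002]]
clock 6.95 pos [ 0.4971 -0.1414  0.2669] q [-4.300e-01  1.090e-01  1.928e+00 -1.000e-03  1.103e+00  5.920e-01] F [ 2.4 -3.1 -3. ] M [-0.58 -0.42  0.16] w 0.0334
travel total (tool axes) [-0.0001  0.0002 -0.0004]
yaw of tool z rel supply x deg -69.0 tilt err: rot to fix [-0.      0.0019 -0.0002]
```

View pics/side2.png

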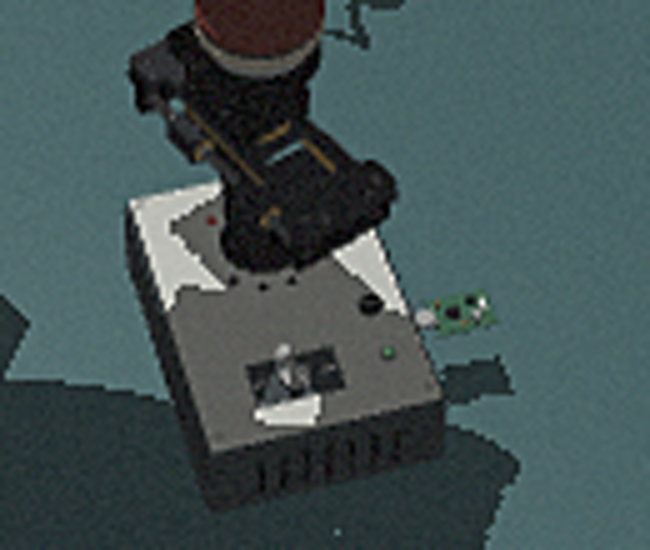

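```bash
python3 -m inch '[{"travel":[0,0,0],"rot":[-0.15,0,0]},{"travel":[0,0,0],"rot":[-0.15,0,0]},{"travel":[0,0,0],"rot":[-0.15,0,0]},{"travel":[0,0,0],"rot":[-0.15,0,0]},{"travel":[0,0,0],"rot":[-0.15,0,0]},{"travel":[0,0,0],"rot":[-0.15,0,0]},{"travel":[0,0,0],"rot":[-0.15,0,0]},{"travel":[0,0,0],"rot":[-0.15,0,0]},{"travel":[0,0,0],"rot":[-0.15,0,0]},{"travel":[0,0,0],"rot":[-0.15,0,0]},{"travel":[0,0,0],"rot":[-0.15,0,0]},{"travel":[0,0,0],"rot":[-0.15,0,0]}]'; python3 -c "
from h import *
go([0.497,-0.141,0.267])"; python3 -m inch '[{"travel":[0,0,0],"rot":[-0.1,0,0]},{"travel":[0,0,0],"rot":[-0.1,0,0]},{"travel":[0,0,0],"rot":[-0.1,0,0]},{"travel":[0,0,0],"rot":[0,0,0]}]'; python3 -c "
from h import *
go([0.497,-0.141,0.267])"
```

```text
clock: 8.5
eef_pos: [0.4981, -0.1415, 0.2669]
tool_rot: [-0.609, 1.48, 0.603]
ft_force: [11.0, -4.0, -10.0]
grip_width: 0.0335
axes
 [[ 0.005 -0.7    0.714]
 [-0.002  0.714  0.7  ]
 [-1.    -0.005  0.002]]
clock 8.5 pos [ 0.4981 -0.1415  0.2669] q [-4.290e-01  1.100e-01  1.927e+00  1.000e-03  1.099e+00 -1.205e+00] F [ 11.  -4. -10.] M [-0.62 -1.97 -0.04] w 0.0335
travel total (tool axes) [-0.0001  0.0011 -0.0004]
yaw of tool z rel supply x deg 33.9 tilt err: rot to fix [0.     0.0025 0.005 ]
clock: 9.0
eef_pos: [0.4982, -0.1413, 0.2669]
tool_rot: [-0.838, 1.4, 0.831]
ft_force: [11.3, -3.6, -10.0]
grip_width: 0.0336
axes
 [[ 0.006 -0.878  0.478]
 [-0.001  0.478  0.878]
 [-1.    -0.006  0.001]]
clock 9.0 pos [ 0.4982 -0.1413  0.2669] q [-4.290e-01  1.100e-01  1.927e+00  1.000e-03  1.099e+00 -1.502e+00] F [ 11.3  -3.6 -10. ] M [-0.38 -2.12 -0.04] w 0.0336
travel total (tool axes) [-0.0001  0.0012 -0.0003]
yaw of tool z rel supply x deg 50.9 tilt err: rot to fix [-0.      0.0014  0.0057]
```

```bash
python3 -m inch '[{"travel":[0,-0.001,0.0003],"rot":[-0.07,0,0]},{"travel":[0,0,0],"rot":[-0.07,0,0]},{"travel":[0,0,0],"rot":[0,0,0]}]'; python3 -c "
from h import *
go([0.497,-0.141,0.267])"; python3 -m inch '[{"travel":[0,0,0],"rot":[-0.08,0,0]},{"travel":[0,0,0],"rot":[-0.08,0,0]},{"travel":[0,0,0],"rot":[0,0,0]}]'; python3 -c "
from h import *
go([0.497,-0.141,0.267])"
```

```text
clock: 9.38
eef_pos: [0.4982, -0.1412, 0.2668]
tool_rot: [-0.94, 1.357, 0.939]
ft_force: [5.0, -1.5, -4.9]
grip_width: 0.0332
axes
 [[ 0.002 -0.936  0.353]
 [ 0.     0.353  0.936]
 [-1.    -0.001  0.001]]
clock 9.375 pos [ 0.4982 -0.1412  0.2668] q [-4.290e-01  1.110e-01  1.925e+00  1.000e-03  1.104e+00 -1.640e+00] F [ 5.  -1.5 -4.9] M [-0.11 -1.06 -0.5 ] w 0.0332
travel total (tool axes) [-0.0002  0.0012 -0.0003]
yaw of tool z rel supply x deg 58.8 tilt err: rot to fix [0.     0.0007 0.0014]
clock: 9.75
eef_pos: [0.4973, -0.1409, 0.2667]
tool_rot: [-1.06, 1.298, 1.063]
ft_force: [-1.7, 0.2, 1.3]
grip_width: 0.0332
axes
 [[-0.002 -0.98   0.198]
 [ 0.001  0.198  0.98 ]
 [-1.     0.002  0.   ]]
clock 9.75 pos [ 0.4973 -0.1409  0.2667] q [-0.429  0.111  1.926 -0.     1.107 -1.8  ] F [-1.7  0.2  1.3] M [ 0.09  0.22 -0.08] w 0.0332
travel total (tool axes) [-0.0003  0.0003 -0.0001]
yaw of tool z rel supply x deg 68.0 tilt err: rot to fix [ 0.      0.0003 -0.0021]
```

```bash
python3 -m inch '[{"travel":[0,0,0],"rot":[0,0,0]},{"travel":[0,0,0],"rot":[0,0,0]},{"travel":[0,0,0],"rot":[0,0,0]},{"travel":[0,0,0],"rot":[0,0,0]},{"travel":[0,0,0],"rot":[0,0,0]},{"travel":[-0.03,0,0],"rot":[0,0,0]},{"travel":[-0.03,0,0],"rot":[0,0,0]},{"travel":[0,0,0],"rot":[0,0,0]}]' 1; python3 -c "
from h import *
go([0.497,-0.141,0.267])
for n in ('side','top'): cv2.imwrite(f'pics/{n}3.png',cv2.resize(optics.snapshot(n)[150:290,260:440,::-1],None,fx=4,fy=4,interpolation=cv2.INTER_CUBIC))"
```

```text
clock: 10.75
eef_pos: [0.4988, -0.1415, 0.3295]
tool_rot: [-1.066, 1.293, 1.059]
ft_force: [-0.2, -0.1, 0.1]
grip_width: 0.0866
axes
 [[ 0.005 -0.981  0.196]
 [-0.002  0.196  0.981]
 [-1.    -0.005 -0.001]]
clock 10.75 pos [ 0.4988 -0.1415  0.3295] q [-0.429  0.032  1.88   0.     1.225 -1.803] F [-0.2 -0.1  0.1] M [ 0.1  -0.14 -0.02] w 0.0866
travel total (tool axes) [0.0625 0.0022 0.0002]
yaw of tool z rel supply x deg 68.2 tilt err: rot to fix [-0.     -0.0009  0.0051]
```

View pics/side3.png

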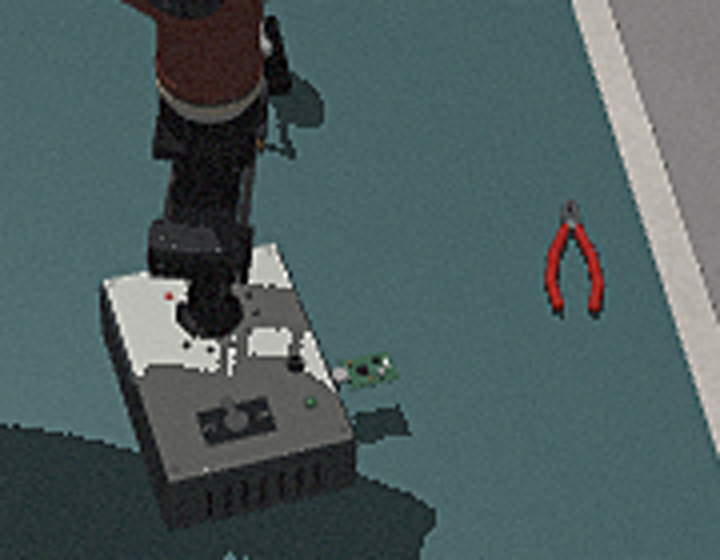

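View pics/top3.png

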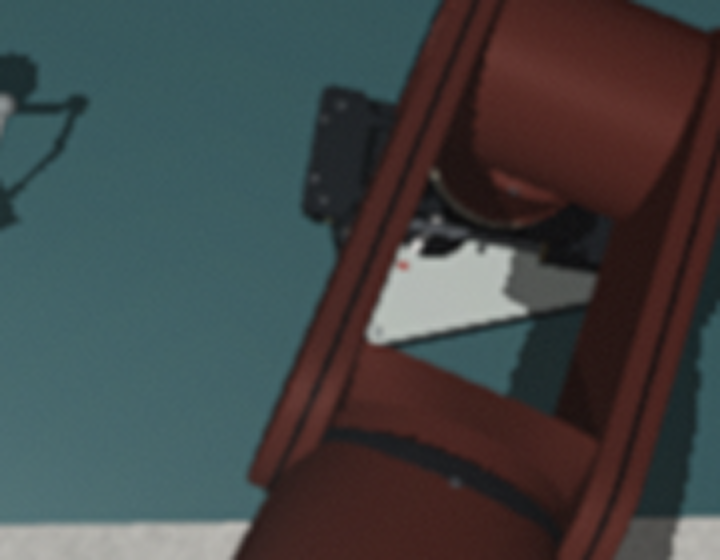

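```bash
python3 -m inch '[{"travel":[-0.04,0,0],"rot":[0,0,0]},{"travel":[-0.04,0,0],"rot":[0,0,0]},{"travel":[-0.04,0,0],"rot":[0,0,0]},{"travel":[0,0,0],"rot":[0,0,0]}]' 1; python3 -c "
from h import *
go([0.497,-0.141,0.447])
for n in ('side','top'): cv2.imwrite(f'pics/{n}4.png',cv2.resize(optics.snapshot(n)[190:290,265:385,::-1],None,fx=6,fy=6,interpolation=cv2.INTER_CUBIC))"
```

```text
clock: 11.35
eef_pos: [0.4984, -0.1413, 0.4491]
tool_rot: [-1.066, 1.294, 1.06]
ft_force: [1.2, 0.1, 0.4]
grip_width: 0.0869
axes
 [[ 0.004 -0.981  0.196]
 [-0.001  0.196  0.981]
 [-1.    -0.004 -0.001]]
clock 11.35 pos [ 0.4984 -0.1413  0.4491] q [-0.429 -0.066  1.747  0.     1.457 -1.803] F [1.2 0.1 0.4] M [ 0.07 -0.09 -0.  ] w 0.0869
travel total (tool axes) [0.0021 0.0015 0.    ]
yaw of tool z rel supply x deg 68.2 tilt err: rot to fix [-0.     -0.0007  0.0041]
```

View pics/side4.png

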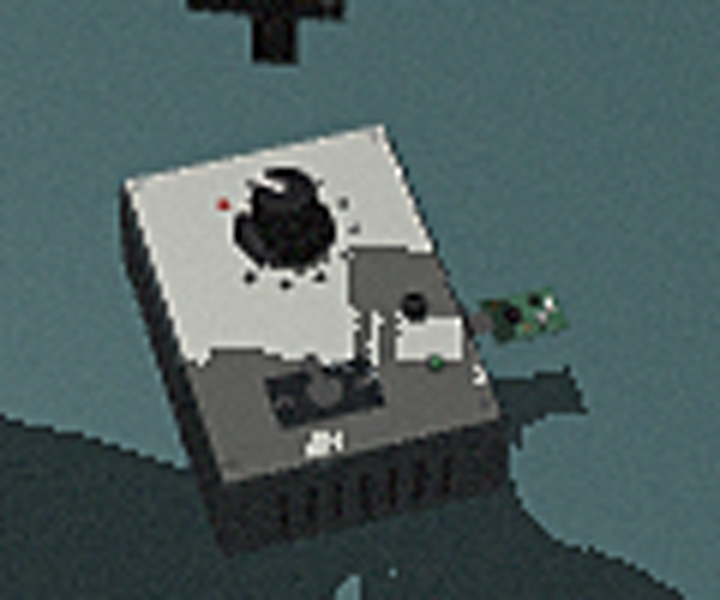

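```bash
cat >> h.py <<'E'
C=np.array([0.5056,-0.1855]); YAW=0.184
def M(x,y,z):
    c,s=np.cos(YAW),np.sin(YAW); return np.r_[C+np.array([[c,-s],[s,c]])@[x,y],z]
def ptr(n,k,x0,y0,f):
    b=np.radians(135-30*k)
    for r,z in ((0,.110),(.017,.110),(.017,.08),(.028,.08)):
        yield ((proj(n,M(r*np.cos(b),.045+r*np.sin(b),z))+.5-[x0,y0])*f).round(0).astype(int).tolist()
E
python3 - <<'E'
from h import *
for k in (0,0.5,1,2): print(k,list(ptr('side',k,265,190,6)))
E
```

```text
0 [[285, 188], [258, 177], [258, 212], [241, 204]]
0.5 [[285, 188], [263, 172], [263, 207], [249, 196]]
1 [[285, 188], [269, 168], [269, 203], [259, 190]]
2 [[285, 188], [285, 165], [285, 200], [284, 185]]
```

Run:
```python
import cv2
im=cv2.imread("pics/side4.png")[140:280,200:370]
cv2.imwrite("pics/side4z.png",cv2.resize(im,None,fx=4,fy=4,interpolation=cv2.INTER_CUBIC))
```

```text
(no output)
```

View pics/side4z.png

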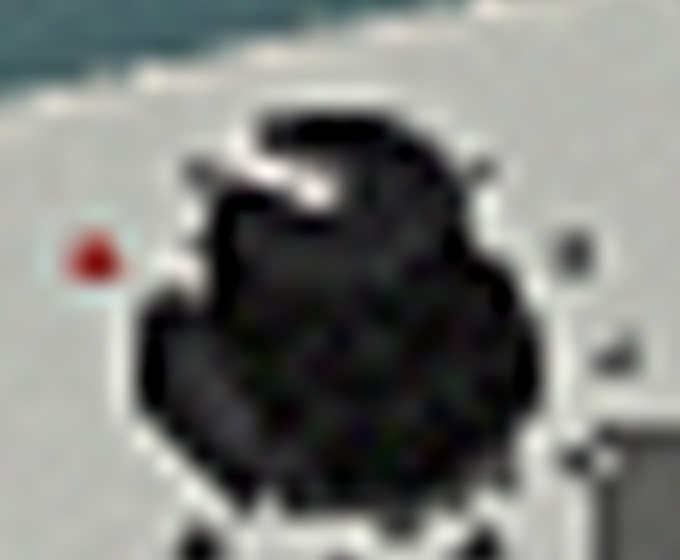

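```bash
python3 -m inch '[{"travel":[0.04,0,0],"rot":[0,0,0]},{"travel":[0.04,0,0],"rot":[0,0,0]},{"travel":[0.04,0,0],"rot":[0,0,0]},{"travel":[0.03,0,0],"rot":[0,0,0]},{"travel":[0.015,0,0],"rot":[0,0,0]},{"travel":[0,0,0],"rot":[0,0,0]},{"travel":[0,0,0],"rot":[0,0,0]},{"travel":[0.015,0,0],"rot":[0,0,0]},{"travel":[0,0,0],"rot":[0,0,0]},{"travel":[0,0,0],"rot":[0,0,0]}]' 1; python3 -c "
from h import *
go([0.497,-0.141,0.267])";python3 -m inch '[{"travel":[0,0,0],"rot":[0,0,0]},{"travel":[0,0,0],"rot":[0,0,0]},{"travel":[0,0,0],"rot":[0,0,0]},{"travel":[0,0,0],"rot":[0,0,0]},{"travel":[0,0,0],"rot":[0,0,0]},{"travel":[0,0,0],"rot":[0,0,0]},{"travel":[0,0,0],"rot":[0,0,0]},{"travel":[0,0,0],"rot":[0,0,0]}]' -1; python3 -c "
from h import *
go([0.497,-0.141,0.267])"
```

```text
clock: 12.7
eef_pos: [0.4977, -0.141, 0.2667]
tool_rot: [-1.062, 1.296, 1.064]
ft_force: [0.3, 0.6, -0.6]
grip_width: 0.0871
axes
 [[-0.    -0.981  0.196]
 [ 0.     0.196  0.981]
 [-1.     0.     0.   ]]
clock 12.7 pos [ 0.4977 -0.141   0.2667] q [-0.429  0.111  1.926  0.     1.105 -1.803] F [ 0.3  0.6 -0.6] M [ 0.13 -0.16  0.04] w 0.0871
travel total (tool axes) [-0.0003  0.0007 -0.0002]
yaw of tool z rel supply x deg 68.2 tilt err: rot to fix [ 0.      0.0004 -0.0005]
clock: 13.7
eef_pos: [0.4978, -0.141, 0.2667]
tool_rot: [-1.063, 1.296, 1.063]
ft_force: [-0.0, -0.5, -0.6]
grip_width: 0.0335
axes
 [[-0.    -0.981  0.195]
 [ 0.     0.195  0.981]
 [-1.     0.     0.   ]]
clock 13.7 pos [ 0.4978 -0.141   0.2667] q [-0.429  0.111  1.926  0.     1.105 -1.803] F [-0.  -0.5 -0.6] M [ 0.04 -0.18  0.05] w 0.0335
travel total (tool axes) [-0.0003  0.0007 -0.0001]
yaw of tool z rel supply x deg 68.2 tilt err: rot to fix [ 0.      0.0003 -0.0003]
```

Gripped cleanly at the stop. Now clockwise 2.1 rad (four clicks).

```bash
python3 -m inch '[{"travel":[0,0,0],"rot":[0.15,0,0]},{"travel":[0,0,0],"rot":[0.15,0,0]},{"travel":[0,0,0],"rot":[0.15,0,0]},{"travel":[0,0,0],"rot":[0.15,0,0]},{"travel":[0,0,0],"rot":[0.15,0,0]},{"travel":[0,0,0],"rot":[0.15,0,0]},{"travel":[0,0,0],"rot":[0.15,0,0]},{"travel":[0,0,0],"rot":[0.15,0,0]},{"travel":[0,0,0],"rot":[0.15,0,0]},{"travel":[0,0,0],"rot":[0.15,0,0]},{"travel":[0,0,0],"rot":[0.15,0,0]},{"travel":[0,0,0],"rot":[0.15,0,0]},{"travel":[0,0,0],"rot":[0.15,0,0]},{"travel":[0,0,0],"rot":[0.15,0,0]},{"travel":[0,0,0],"rot":[0,0,0]},{"travel":[0,0,0],"rot":[0,0,0]}]'; python3 -c "
from h import *
go([0.497,-0.141,0.267])"; python3 -m inch '[{"travel":[0,0,0],"rot":[0,0,0]},{"travel":[0,0,0],"rot":[0,0,0]},{"travel":[0,0,0],"rot":[0,0,0]},{"travel":[0,0,0],"rot":[0,0,0]},{"travel":[0,0,0],"rot":[0,0,0]},{"travel":[-0.04,0,0],"rot":[0,0,0]},{"travel":[-0.04,0,0],"rot":[0,0,0]},{"travel":[-0.04,0,0],"rot":[0,0,0]},{"travel":[-0.04,0,0],"rot":[0,0,0]},{"travel":[0,0,0],"rot":[0,0,0]}]' 1;  python3 -c "
from h import *
go([0.497,-0.141,0.447])
im=optics.snapshot('side'); cv2.imwrite('pics/side5.png',im[:,:,::-1]); cv2.imwrite('pics/side5z.png',cv2.resize(im[190:290,265:385,::-1],None,fx=6,fy=6,interpolation=cv2.INTER_CUBIC))
for k in (3,4,5): print(k,list(ptr('side',k,265,190,6)))"
```

```text
clock: 15.7
eef_pos: [0.4983, -0.1408, 0.2667]
tool_rot: [0.567, 1.494, -0.565]
ft_force: [5.6, 0.9, -3.5]
grip_width: 0.0335
axes
 [[ 0.002  0.662  0.75 ]
 [ 0.001  0.75  -0.662]
 [-1.     0.002  0.001]]
clock 15.7 pos [ 0.4983 -0.1408  0.2667] q [-0.428  0.112  1.925  0.002  1.103  0.294] F [ 5.6  0.9 -3.5] M [ 0.21 -0.92 -0.01] w 0.0335
travel total (tool axes) [-0.0003 -0.0011 -0.0008]
yaw of tool z rel supply x deg -52.0 tilt err: rot to fix [-0.      0.0009 -0.0018]
clock: 16.95
eef_pos: [0.4986, -0.1414, 0.431]
tool_rot: [0.567, 1.488, -0.567]
ft_force: [0.1, -0.2, -0.4]
grip_width: 0.0871
axes
 [[ 0.007  0.664  0.748]
 [-0.003  0.748 -0.664]
 [-1.     0.002  0.007]]
clock 16.95 pos [ 0.4986 -0.1414  0.431 ] q [-0.429 -0.057  1.772  0.     1.419  0.297] F [ 0.1 -0.2 -0.4] M [-0.03  0.02  0.03] w 0.0871
travel total (tool axes) [-0.016  -0.0007 -0.0014]
yaw of tool z rel supply x deg -52.1 tilt err: rot to fix [ 0.      0.0069 -0.0024]
3 [[285, 188], [300, 167], [300, 203], [309, 190]]
4 [[285, 188], [312, 176], [311, 211], [328, 203]]
5 [[285, 188], [316, 188], [316, 223], [336, 223]]
```

View pics/side5z.png

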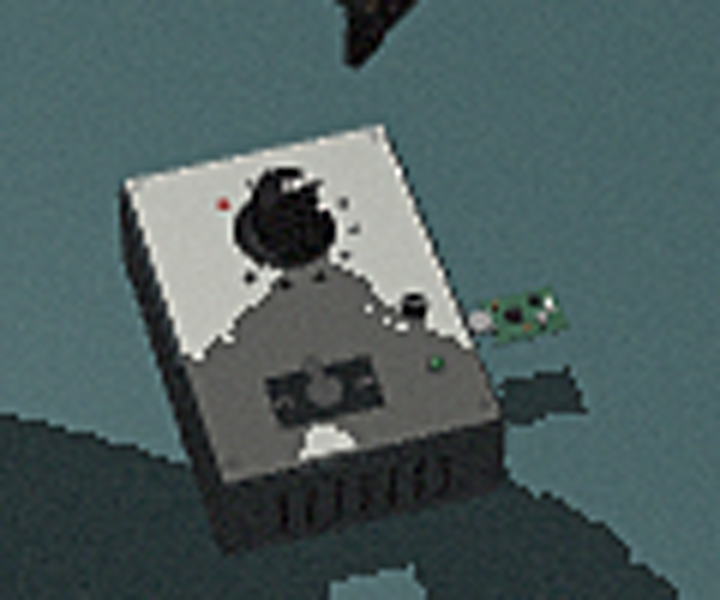

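Run:
```python
import cv2
im=cv2.imread("pics/side5z.png")[140:280,200:370]
cv2.imwrite("pics/side5zz.png",cv2.resize(im,None,fx=4,fy=4,interpolation=cv2.INTER_CUBIC))
```

```text
(no output)
```

View pics/side5zz.png

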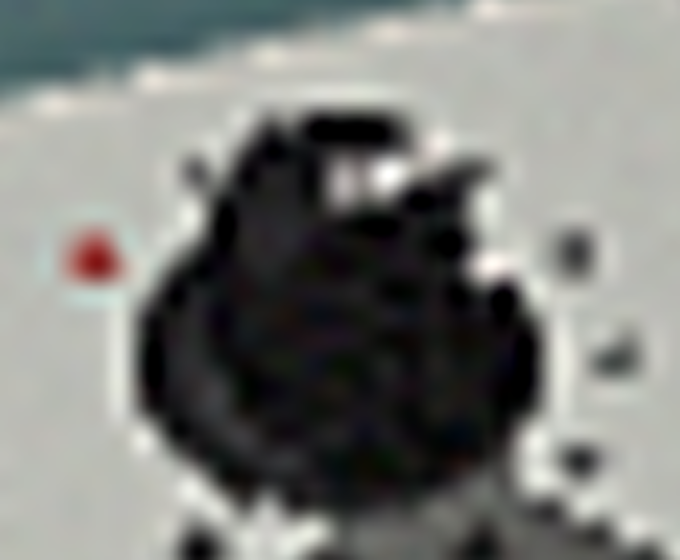

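```bash
python3 -c "
from h import *
p=M(-.043,-.068,.431);print(p)
go(p)"
```

```text
[ 0.47576737 -0.26021957  0.431     ]
axes
 [[ 0.003  0.664  0.748]
 [-0.001  0.748 -0.664]
 [-1.     0.001  0.003]]
clock 17.0 pos [ 0.4981 -0.1412  0.4285] q [-0.429 -0.055  1.775  0.     1.419  0.297] F [-0.4 -0.7 -0.3] M [-0.02 -0.   -0.01] w 0.087
travel total (tool axes) [-0.0024 -0.1039  0.0623]
yaw of tool z rel supply x deg -52.1 tilt err: rot to fix [-0.      0.003  -0.0012]
```

```bash
python3 -m inch '[{"travel":[0,-0.026,0.0156],"rot":[0,0,0]},{"travel":[0,-0.026,0.0156],"rot":[0,0,0]},{"travel":[0,-0.026,0.0156],"rot":[0,0,0]},{"travel":[0,-0.026,0.0156],"rot":[0,0,0]},{"travel":[0,0,0],"rot":[0.165,0,0]},{"travel":[0,0,0],"rot":[0.165,0,0]},{"travel":[0,0,0],"rot":[0.165,0,0]},{"travel":[0,0,0],"rot":[0.165,0,0]},{"travel":[0.04,0,0],"rot":[0,0,0]},{"travel":[0.04,0,0],"rot":[0,0,0]},{"travel":[0,0,0],"rot":[0,0,0]},{"travel":[0,0,0],"rot":[0,0,0]},{"travel":[0,0,0],"rot":[0,0,0]}]' -1;  python3 -c "
from h import *
p=M(-.043,-.068,.278)
go(p)
im=optics.snapshot('side');  cv2.imwrite('pics/side6z.png',cv2.resize(im[190:290,265:385,::-1],None,fx=6,fy=6,interpolation=cv2.INTER_CUBIC))
im=optics.snapshot('top');  cv2.imwrite('pics/top6z.png',cv2.resize(im[150:250,330:440,::-1],None,fx=6,fy=6,interpolation=cv2.INTER_CUBIC))"
```

```text
clock: 18.62
eef_pos: [0.476, -0.2606, 0.3487]
tool_rot: [1.072, 1.288, -1.071]
ft_force: [0.1, -0.1, 0.5]
grip_width: 0.0
axes
 [[ 0.002  0.983  0.184]
 [-0.002  0.184 -0.983]
 [-1.     0.002  0.002]]
clock 18.625 pos [ 0.476  -0.2606  0.3487] q [-0.646  0.071  1.801  0.     1.267  0.739] F [ 0.1 -0.1  0.5] M [ 0.01  0.04 -0.02] w 0.0
travel total (tool axes) [ 0.0707 -0.0003 -0.0006]
yaw of tool z rel supply x deg -89.9 tilt err: rot to fix [ 0.      0.0019 -0.002 ]
```

View pics/side6z.png

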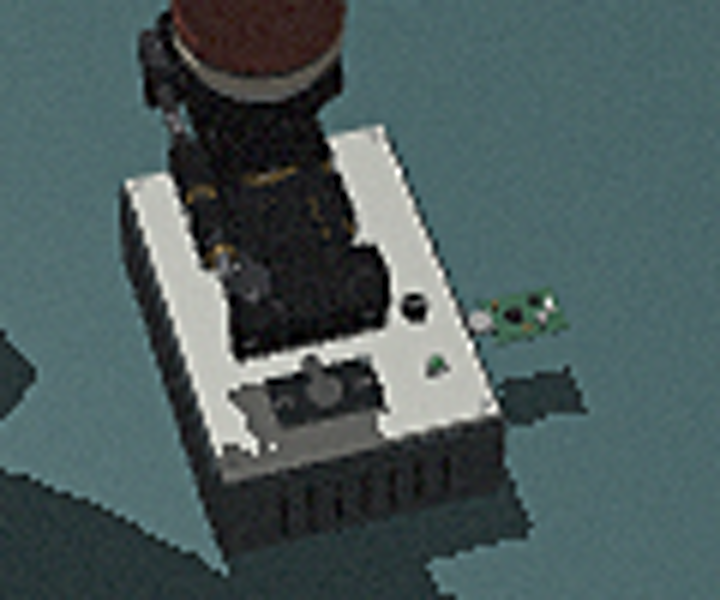

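View pics/top6z.png

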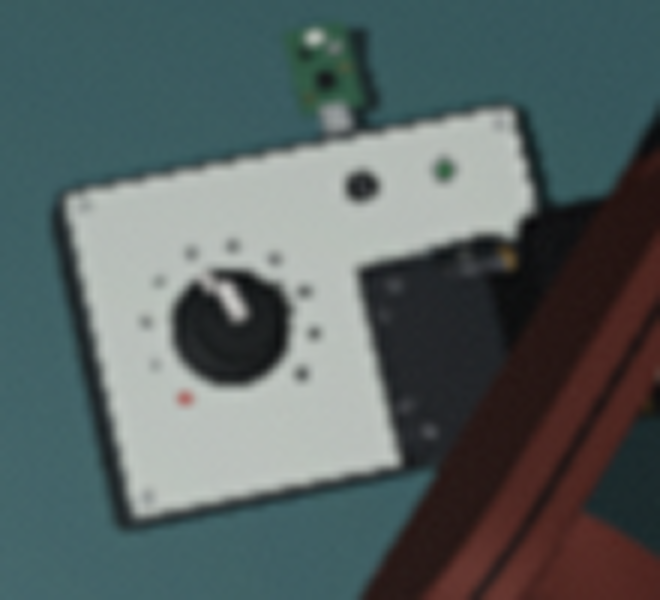

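The top view shows the pointer running from (240,318) to (205,275), onto mark 4 at (190,252), so four clicks is confirmed. Next I lower the closed fingers behind the lever.

```bash
python3 -m inch '[{"travel":[0.035,0,0],"rot":[0,0,0]},{"travel":[0.02,0,0],"rot":[0,0,0]},{"travel":[0,0,0],"rot":[0,0,0]},{"travel":[0.015,0,0],"rot":[0,0,0]},{"travel":[0,0,0],"rot":[0,0,0]},{"travel":[0,0,0],"rot":[0,0,0]}]' -1;  python3 -c "
from h import *
p=M(-.033,-.068,.278)
go(p)
im=optics.snapshot('side');  cv2.imwrite('pics/side7z.png',cv2.resize(im[190:290,265:385,::-1],None,fx=6,fy=6,interpolation=cv2.INTER_CUBIC))"
```

```text
clock: 19.48
eef_pos: [0.4756, -0.2603, 0.2772]
tool_rot: [1.072, 1.291, -1.072]
ft_force: [-0.3, -0.2, -0.9]
grip_width: 0.0006
axes
 [[ 0.     0.983  0.184]
 [ 0.     0.184 -0.983]
 [-1.     0.     0.   ]]
clock 19.475 pos [ 0.4756 -0.2603  0.2772] q [-0.646  0.153  1.856  0.     1.132  0.74 ] F [-0.3 -0.2 -0.9] M [0.02 0.01 0.01] w 0.0006
travel total (tool axes) [-0.0008  0.0102 -0.0001]
yaw of tool z rel supply x deg -90.0 tilt err: rot to fix [ 0.      0.     -0.0003]
```

View pics/side7z.png

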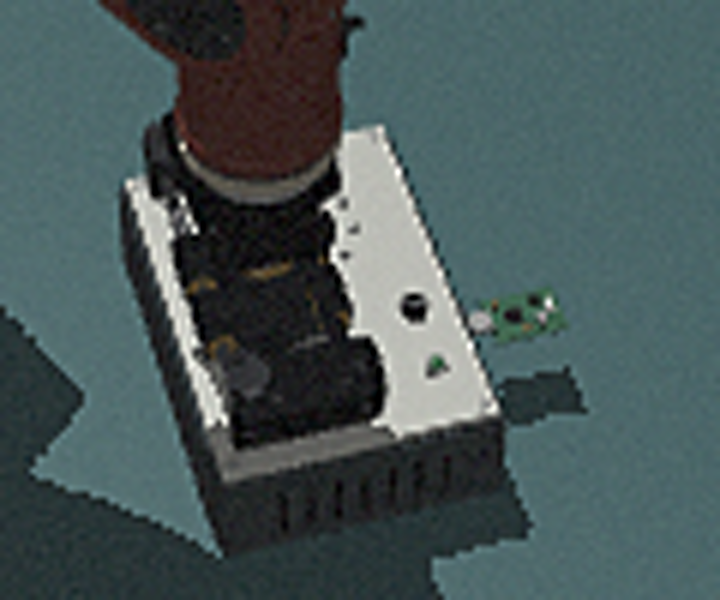

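```bash
python3 -m inch '[{"travel":[0,0.005,0],"rot":[0,0,0]},{"travel":[0,0.005,0],"rot":[0,0,0]},{"travel":[0,0.004,0],"rot":[0,0,0]},{"travel":[0,0,0],"rot":[0,0,0]}]' -1; python3 -m inch '[{"travel":[0,0.002,0],"rot":[0,0,0]},{"travel":[0,0,0],"rot":[0,0,0]}]';python3 -m inch '[{"travel":[0,0.002,0],"rot":[0,0,0]},{"travel":[0,0,0],"rot":[0,0,0]}]';python3 -m inch '[{"travel":[0,0.002,0],"rot":[0,0,0]},{"travel":[0,0,0],"rot":[0,0,0]}]';python3 -m inch '[{"travel":[0,0.002,0],"rot":[0,0,0]},{"travel":[0,0,0],"rot":[0,0,0]}]'
```

```text
clock: 20.02
eef_pos: [0.4893, -0.2576, 0.2767]
tool_rot: [1.071, 1.292, -1.072]
ft_force: [-1.3, -1.1, 0.8]
grip_width: 0.0004
clock: 20.27
eef_pos: [0.4911, -0.2572, 0.2767]
tool_rot: [1.072, 1.292, -1.072]
ft_force: [-2.0, -0.4, 1.1]
grip_width: 0.0007
clock: 20.52
eef_pos: [0.4932, -0.2568, 0.2767]
tool_rot: [1.072, 1.291, -1.072]
ft_force: [-0.9, -0.2, 0.3]
grip_width: 0.0005
clock: 20.78
eef_pos: [0.4953, -0.2564, 0.2767]
tool_rot: [1.072, 1.291, -1.072]
ft_force: [0.0, -0.7, -0.5]
grip_width: 0.0005
clock: 21.02
eef_pos: [0.4972, -0.2561, 0.2767]
tool_rot: [1.072, 1.291, -1.072]
ft_force: [0.8, 1.2, 0.3]
grip_width: 0.0005
```

```bash
python3 -m inch '[{"travel":[0,-0.006,0],"rot":[0,0,0]},{"travel":[0,-0.012,0],"rot":[0,0,0]},{"travel":[-0.03,0,0],"rot":[0,0,0]},{"travel":[-0.04,0,0],"rot":[0,0,0]},{"travel":[-0.05,0,0],"rot":[0,0,0]},{"travel":[-0.05,0,0],"rot":[0,0,0]},{"travel":[0,-0.04,0],"rot":[0,0,0]},{"travel":[0,-0.04,0],"rot":[0,0,0]},{"travel":[0,0,0],"rot":[0,0,0]}]' -1;  python3 -c "
from h import *
go(M(-.033,-.068,.278))
x0,y0=265,190
for a in (-.3,.3): print(((proj('side',M(-.01+.029*np.sin(a),-.068,.078+.029*np.cos(a)))+.5-[x0,y0])*6).round())
im=optics.snapshot('side'); cv2.imwrite('pics/side8.png',im[:,:,::-1]); cv2.imwrite('pics/side8z.png',cv2.resize(im[190:290,265:385,::-1],None,fx=6,fy=6,interpolation=cv2.INTER_CUBIC))
im=optics.snapshot('top'); cv2.imwrite('pics/top8.png',im[:,:,::-1])"
```

```text
clock: 22.15
eef_pos: [0.3984, -0.2746, 0.4467]
tool_rot: [1.074, 1.29, -1.074]
ft_force: [0.1, -0.5, -0.1]
grip_width: 0.0002
axes
 [[-0.001  0.983  0.181]
 [-0.     0.181 -0.983]
 [-1.    -0.001 -0.   ]]
clock 22.15 pos [ 0.3984 -0.2746  0.4467] q [-0.766 -0.15   1.828 -0.     1.464  0.622] F [ 0.1 -0.5 -0.1] M [0.03 0.01 0.  ] w 0.0002
travel total (tool axes) [ 1.687e-01  8.880e-02 -1.000e-04]
yaw of tool z rel supply x deg -90.1 tilt err: rot to fix [ 0.     -0.      0.0006]
[310. 360.]
[341. 352.]
```

View pics/side8z.png

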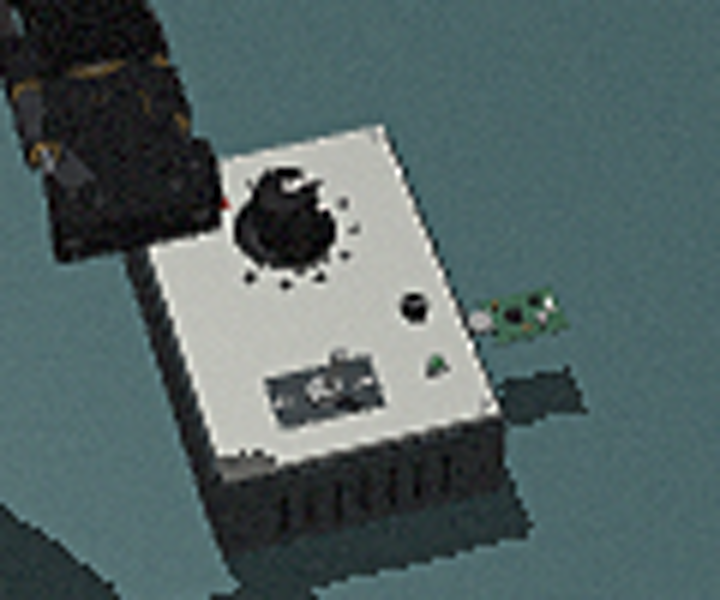

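View pics/top8.png

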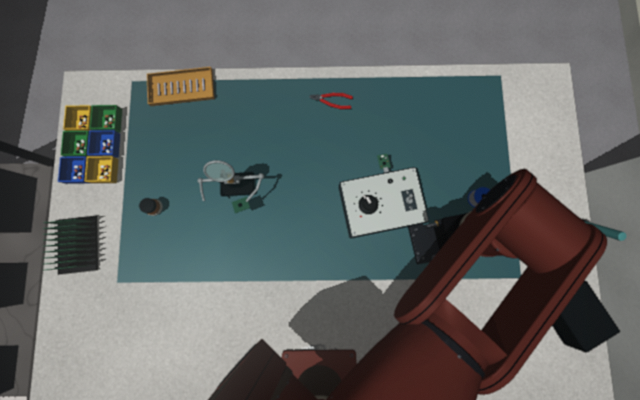

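View pics/side8.png

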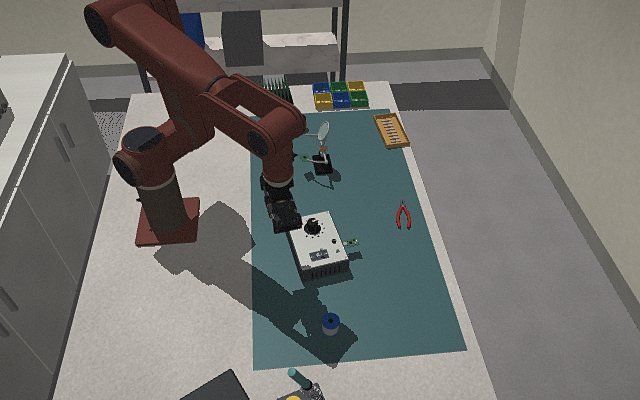

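The lever tip now sits at zoomed pixel (340,353). The prediction for "on" is (341,352), and for "off" (310,360). The dial pointer is still at mark 4, the bystanders have not moved, and the arm is clear.

```bash
python3 -c "
from rig import env
print(env.hand_in())"
```

```text
the job is handed in; nothing more can be done
None
```

The job is done in the order asked and handed in at about 22 s on the robot's clock; no verdict came back.

- **Dial down:** With the output still off, I turned the dial anticlockwise until the grip slipped at the stop. I then let go, and the side view showed the pointer at the red dot.
- **Four clicks up:** I gripped the dial again, turned it 2.1 rad clockwise and released it. Both cameras showed the pointer on the fourth mark from the red dot.
- **Switch on:** I pushed the toggle to its far side with the closed fingers. The force rose to about 2 N, then dropped as it snapped over.

In the last pictures the lever tip was within about 1 px (zoomed) of where "on" should put it, and the dial was still on mark 4. The spool, jar and helping-hands stand showed no shift, and the arm was clear of everything. In the readings I took, the wrist force never passed about 16 N.

No check failed. Two were less direct than I wanted: the fingers hid the lever during the push, so I judged the snap by force and only saw the result afterwards. The pointer angles in the side view were also a few degrees off the prediction, within pixel accuracy and well under half a click.

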